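# Pack the spice box, turn its fastener into line and hold the cover down

## Task

Finish packing the wooden spice box: stand the two loose spice jars in its two free places beside the tins, then set the deep wooden cover over the box with its fastener still turned crosswise. Then turn the fastener until it lines up with the slot in the box's divider and press the cover fully down against its springy seal. Finish while holding: keep hold of the fastener and keep the cover pressed fully home with the gripper; leave the mug, the garlic and the carton where they are.

Things in the scene. Friction and masses are not known exactly. Their poses are not given: they have to be found in the camera images.
- spice_box: Open wooden box, fixed. Origin: centre of its underside on the worktop; x along its short side, y along its long side. Walls 124 x 162 mm outside, 114 x 152 inside, top 50 mm, inner floor 6 mm above the worktop. A divider along x splits it into two compartments, 62 mm wide, centred at y = +45 and -45 mm; each holds a tin at one end and has room for one jar at the other.
- place_near (a point): Centre of the free jar place nearer the robot (+y compartment, x = -29.5 mm of the box), on the inner floor; about 55 x 62 mm free. Either jar may stand here.
- place_far (a point): Centre of the free jar place farther from the robot (-y compartment, x = +29.5 mm of the box), on the inner floor; about 55 x 62 mm free. Either jar may stand here. Mind the wall cabinets over the back of the worktop: underside 0.49 m above it, front 0.55 m ahead of the robot's base axis, handles to 0.51 m; keep the wrist out of them.
- slot (a point): Middle of the slot, at its mouth: the 14 mm gap between the two 7 mm walls of the divider, running along the box's x (the point's x), 50 mm above the worktop.
- seal (a joint): How far the rubber seal ring round the box (148 x 186 mm) is pressed down, m: 0 free (top 45 mm above the worktop), 0.008 fully down. The cover's rim rests on it. A spring lifts it: 6 N at 0, 15.6 N fully down; with the cover's weight (about 3.5 N) helping, a push of 12 to 14 N takes it fully down. It springs back when let go.
- cover: Loose deep wooden cover, open below, 138 x 176 x 86 mm, about 0.36 kg. Origin: centre of its lower rim; x along its short side. Inside 130 x 168 mm, 80 deep: goes over the box walls with 3 mm play each side, either way round, clear of the packed jars. Two steel ribs on top, along x, show the slot's line. Origin 45 mm above the box's origin when set on, 37 mm when fully home.
- fastener (a joint): Fastener's angle on the cover, rad, anticlockwise from above: 0 = bar along the cover's x, the ribs and the slot; stops at -0.2 and 1.65; starts at 0.8 to 1.45; stays where left (friction 0.06 N m). A tongue 36 x 5 mm under the cover, parallel to the bar, its end 7 mm above the rim, enters the slot only within about 0.15 rad; else it lands on the divider.
- fastener_bar (a point): Centre of the fastener's steel grip bar on top of the cover, 105 mm above the rim; point x along the bar. Bar 46 mm long, 11 mm thick, from 90 to 120 mm above the rim, on a boss of 30 mm diameter that ends 93 mm above the rim; the cover's top is at 86 mm. Pinch it across its thickness from above.
- jar_a: A loose glass spice jar with screw cap, diameter 45 mm, 106 mm high, about 0.11 kg, standing upright on the worktop, on one side of the box or the other. Origin: centre of its underside, z up. The cap takes the top 21 mm.
- jar_b: The second loose spice jar, same size and origin, on the other side of the box.
- tin_left: Tin in the +y compartment, diameter 57 mm, 72 mm high, at the end far from the robot (x = +27 mm of the box); it stays there. Origin: centre of its underside, z up.
- tin_right: The same tin in the -y compartment, at the end near the robot (x = -27 mm of the box); it stays there.
- mug: Bystander: cup, 62 x 92 x 51 mm, behind the box. Origin: centre of its underside.
- garlic: Bystander: garlic bulb, 60 mm across, farther back, between box and cover. Origin: its underside.
- cheese: Bystander: flat carton, 73 x 102 x 37 mm, at the right. Origin: centre of its underside.

How it is judged:
By the outcome, as a careful person would: the job done as asked, in the order asked, and still so for the second after the job is handed in, while the arm keeps its last pose, push and grip.
It also fails if it takes over 72 s, if anything falls off the work surface, if the arm or the gripper's body presses on something with over 40 N, if the wrist force passes 120 N, or if a joint passes its speed limit or range.

## Robot

A 7-joint arm with a two-finger parallel gripper is mounted at the origin on a cart in front of the work surface, level with it; the furniture and walls round the work are solid. World frame = base frame: x ahead of the robot, y to its left, z up, the work surface at z = 0. Lengths are in m, angles in rad, forces in N, time in s.
With the tool pointing down it reaches from about 0.4 to 0.85 m from the base axis. Payload 10.4 kg.
Tool frame: the origin (TCP) lies at the very end of the fingers, on their centre line; the grasp point (between the pads) lies 19 mm behind it; z points along the fingers, y is the line along which they close (so a half turn about z gives the same grasp; the last joint's range is limited). The gripper opens to 87 mm and grips with 3 to 60 N. Pads are 19 mm wide; open, the fingers measure 117 mm over their backs; the gripper's body (75 mm by 190 mm) begins 51 mm behind the grasp point.
Start: joints at [-1.365, 0.332, -0.065, 1.46, 0.022, 1.35, -0.088], TCP at [0.142, 0.609, 0.223] pointing down, gripper open.
Joint ranges: [-2.6, 2.6], [-0.5, 2.12], [-1.47, 1.34], [0.16, 2.42], [-1.27, 4.41], [0.06, 2.06], [-2.6, 2.6]. Speed limits (rad/s): [2.22, 2.22, 2.79, 2.79, 3.14, 3.14, 3.14].

## Interface

Orientations are given as a unit quaternion [x, y, z, w].
In Python, from bench import * gives the robot as it stands.
- The arm moves only by the tool step_arm, never from a script. Its arguments are lists of equal length, an entry for each row: "delta_pos": the shift along the world's x, y, z in units of 25 mm (1.0 is 25 mm), a list of three; "turn": the turn about the world's z in units of 0.12 rad (1.0 is 0.12 rad). In form: {"delta_pos": [[tx, ty, tz], ...], "turn": [turn, ...]}. A call has 1 to 12 rows; each row shifts and turns the commanded pose from where the row before left it; what a row does not reach is not made up. A row lasts 1/10 s, in which the tool goes at most 50 mm and 8.59 degrees, less where a joint would pass 70% of its speed; a pose out of reach is approached as far as the arm can. A call with a number of a shift or a turn outside -1 to 1 is refused whole. A call with a gripper value outside its range is refused whole. "grip" is the closure, from 0 (fully open) to 1 (shut), set as the call begins (left out, the last holds). The fingers move at their own pace and stop on an object; "newtons" is the grip in N (left out, the last holds). Time passes only in rows, so rows that do not move let the fingers close. It gives the time, the measured TCP pose, the force, the opening and the grip force at its end, in the units of the state.
- read_state(): the state, without advancing time (a new reading comes with each control period).
- camera(name): name is "side" or "top" or "wrist"; returns a dict with "image" (480x640x3 uint8, red, green, blue), "z_map" (480x640 float32, m along the optical axis (not along the pixel's ray), 0 where there is no reading), "mtx" (3x3 intrinsics, pixels), "view" (4x4, takes a point from world to camera coordinates). Camera axes: x right, y up, looking along -z (the intrinsics and any distortion apply to the point x, -y, -z); pixel columns grow to the right and rows downward; lengths in m; the calibration is good to about 2 mm. The wrist camera is an equidistant fisheye: a pixel r from the principal point sees the ray r / f radians off the axis. A picture is of the moment at which its call begins.
- close_job(): hands the job in; it is judged then, once.
The state is a dict: "time": time; "joint_positions": joint angles; "joint_vel": joint speeds; "joint_torque": joint torques, N m; "ee_pos": TCP position; "eef_rot": TCP orientation; "ft_force": force on the tool from outside, world axes, zero at the start; "torque": the same for the moment, N m; "width": finger opening in m; "grip_force": force on a finger pad.
Only numpy, scipy, OpenCV 4.12 (cv2) and the standard library are available. Lean on these libraries where they do the work, as an engineer would, in place of code of your own. Each camera call takes 0.05 s, during which the arm holds its last target. There are 200 camera calls.

## Working session

There is one attempt and no reset: what is moved stays moved. The work goes in short steps, Python scripts to look and compute and a tool call to move; the robot and the scene stay as the last step left them, time stands still between calls to the robot, and variables do not carry over. Pictures are saved under pics/ and viewed, at most 10 in all, crops included, and the job is handed in when it is done.

Besides the shell and the picture viewer there is one more tool, called after "Emit:" as name(argument=value, ...) on one line, values as JSON. step_arm: Moves the arm, as the interface text tells. Shifts and turns lie within -1 to 1; 1 stands for 25 mm of shift or 0.12 rad of turn. Its arguments: {"type":"object","properties":{"delta_pos":{"type":"array"},"turn":{"type":"array"},"grip":{"type":"number"},"newtons":{"type":"number"}},"required":["delta_pos","turn"]}

```bash
mkdir -p pics; python3 - <<'E'
from bench import *
import cv2, numpy as np
s=read_state();print(s)
ims=[]
for n in ["top","side"]:
    c=camera(n);np.savez(f"{n}0.npz",**{k:c[k] for k in["image","z_map","mtx","view"]})
    cv2.imwrite(f"pics/{n}0.png",c["image"][...,::-1]);print(n,c["mtx"],np.round(c["view"],4).tolist())
E
```

```text
{'time': 0.0, 'joint_positions': array([-1.36459388,  0.33284343, -0.06470489,  1.46095284,  0.0216103 ,
        1.3499163 , -0.08848686]), 'joint_vel': array([ 5.59787309e-04, -7.73780605e-04,  7.39290976e-04, -1.49790735e-03,
       -5.23764182e-04, -2.44088021e-06,  1.40881237e-04]), 'joint_torque': array([-7.19592254e-05, -6.23272991e+01,  2.42197764e-02, -3.89884257e+01,
       -6.14854437e-02,  4.01653675e-02,  1.59179040e-04]), 'ee_pos': array([0.14167404, 0.60832217, 0.22176623]), 'eef_rot': array([ 1.14131326e-01,  9.93465416e-01, -7.10672698e-04, -4.31781119e-05]), 'ft_force': array([-0.8071991 , -0.19742014, -0.05785761]), 'torque': array([0.05683696, 0.00555694, 0.03104583]), 'grip_force': 0.0, 'width': 0.0867803821259234}
top [[438.28960463   0.         315.52927239]
 [  0.         438.28960463 241.45259049]
 [  0.           0.           1.        ]] [[-0.024, -0.9997, -0.0074, -0.0691], [0.9969, -0.0244, 0.0746, -0.4853], [-0.0747, -0.0055, 0.9972, -1.2778], [0.0, 0.0, 0.0, 1.0]]
side [[577.34177311   0.         312.50403218]
 [  0.         577.34177311 242.00761045]
 [  0.           0.           1.        ]] [[0.4621, -0.8868, -0.0073, -0.2983], [0.7653, 0.3947, 0.5085, -0.4023], [-0.4481, -0.2405, 0.861, -1.3505], [0.0, 0.0, 0.0, 1.0]]
```

View pics/top0.png

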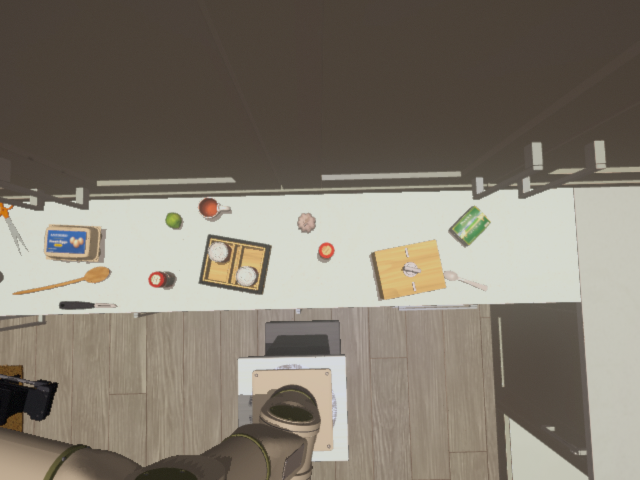

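View pics/side0.png

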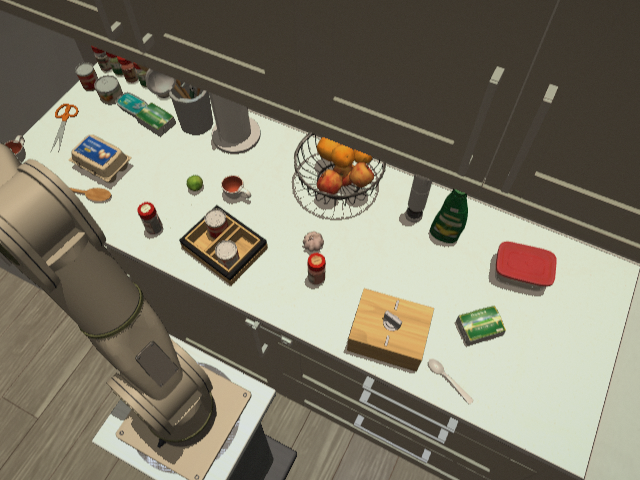

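The top view shows the box at about (235,264), with its tins at (219,252) and (246,276). The jars have red caps at (158,280) and (326,251). The cover is at (409,270) with its bar at (412,269). The mug is at (209,208), the garlic at (306,222) and the carton at (470,226). The side view shows the same layout.

```bash
cat > h.py <<'E'
import cv2, numpy as np
def load(n): 
    d=np.load(n); return {k:d[k] for k in d.files}
def cam_pose(c):
    R=c["view"][:3,:3]; return R, -R.T@c["view"][:3,3]
def rays(c,uv):
    K=c["mtx"]; uv=np.atleast_2d(uv).astype(float)
    d=np.stack([(uv[:,0]-K[0,2])/K[0,0],-(uv[:,1]-K[1,2])/K[1,1],-np.ones(len(uv))],1)
    R,o=cam_pose(c); return o,d@R
def plane(c,uv,z):
    o,d=rays(c,uv); return o+d*((z-o[2])/d[:,2])[:,None]
def cloud(c):
    v,u=np.indices(c["z_map"].shape); uv=np.stack([u.ravel(),v.ravel()],1)
    o,d=rays(c,uv); P=o+d*c["z_map"].ravel()[:,None]; return P.reshape(480,640,3)
def rect(P):
    (cx,cy),(w,h),a=cv2.minAreaRect((P[:,:2]*1000).astype(np.float32)); 
    if w>h: w,h,a=h,w,a+90   # a = direction of short side
    return np.round([cx,cy,w,h,a],1)
E
python3 - <<'E'
from h import *
for n in["top","side"]:
    c=load(n+"0.npz"); P=cloud(c); hsv=cv2.cvtColor(c["image"],cv2.COLOR_RGB2HSV); ok=c["z_map"]>0
    print(n,"cam",cam_pose(c)[1])
    work=ok&(P[...,0]>.3)&(P[...,0]<.8)&(P[...,2]>-.02)
    red=((hsv[...,0]<8)|(hsv[...,0]>172))&(hsv[...,1]>130)&(hsv[...,2]>60)&work&(P[...,2]>.08)&(P[...,2]<.12)
    k,l,st,ce=cv2.connectedComponentsWithStats(red.astype(np.uint8))
    for i in range(1,k):
        if st[i,4]>15:
            q=P[l==i]; t=q[q[:,2]>.101]; print(" red",ce[i].round(1),st[i,4],q.mean(0).round(4),"top",t.mean(0).round(4),(t.min(0)+t.max(0))/2,len(t))
    def comps(m,nm,z,mn=30):
        k,l,st,ce=cv2.connectedComponentsWithStats(m.astype(np.uint8))
        for i in range(1,k):
            if st[i,4]>mn:
                v,u=np.nonzero(l==i); print(" ",nm,ce[i].round(1),st[i,4],"pts",rect(P[l==i]),"plane",rect(plane(c,np.stack([u,v],1),z)),P[l==i][:,2].mean().round(3))
    comps(work&(P[...,2]>.035)&(P[...,2]<.056)&(hsv[...,2]<70),"ring",.045)
    comps(work&(P[...,2]>.062)&(P[...,2]<.08),"tins",.072)
    comps(work&(P[...,2]>.078)&(P[...,2]<.130),"cover",.086,400)
    comps(work&(P[...,2]>.110)&(P[...,2]<.130),"bar",.120,8)
    comps(work&(P[...,2]>.02)&(P[...,2]<.055)&(hsv[...,2]>70),"low",.045,40)
E
```

```text
top cam [ 0.386703   -0.08801218  1.30984815]
 red [325.7 250.3] 104 [ 0.4519 -0.1088  0.1056] top [ 0.4519 -0.1086  0.1057] [ 0.45270812 -0.10942387  0.10604678] 103
 red [157.1 279. ] 108 [0.3843 0.3562 0.1052] top [0.3843 0.357  0.1055] [0.38433335 0.3586536  0.10616472] 102
  tins [ 67.4 241.6] 1407 pts [497.4 628.1  89.3 137.4 178.3] plane [496.7 622.9  88.4 137.3 178.6] 0.07
  tins [217.6 251.5] 326 pts [457.5 195.7  54.   56.  179.6] plane [457.8 195.7  53.9  57.  178.6] 0.074
  tins [245.6 275.6] 321 pts [388.1 118.   53.4  55.6 178.6] plane [388.1 117.2  53.4  56.6 178.6] 0.074
  tins [166.  279.5] 42 pts [381.  346.4  17.3  43.3  79.1] plane [381.5 344.6  19.9  43.   82.5] 0.071
  cover [409.6 269.3] 3137 pts [ 394.7 -341.8  138.2  176.6    9.6] plane [ 394.7 -341.1  137.7  176.5    9.7] 0.087
  bar [412.  268.9] 71 pts [ 394.9 -341.5   10.8   44.8  166.2] plane [ 394.9 -340.5   10.9   45.4  166. ] 0.119
  low [211.2 206.6] 249 pts [593.8 217.7  61.3  83.4  24.6] plane [583.1 217.9  61.4  88.6 147.7] 0.04
  low [470.2 225.3] 883 pts [ 519.3 -535.9   72.8  102.8   43.6] plan
[... 212 characters left out ...]
ne [538.9 -54.7  52.3  52.6  88.6] 0.037
  low [ 85.  244.4] 440 pts [496.2 627.7 105.8 155.6 176.2] plane [495.2 622.  104.6 153.4 176.1] 0.042
  low [235.2 264.3] 1639 pts [423.  156.8 146.9 187.1 168.7] plane [422.5 154.3 146.6 187.9 168.7] 0.044
  low [376.1 272.4] 62 pts [ 389.3 -253.6    1.4  117.6   99.8] plane [ 389.4 -253.     5.1  116.8   99.4] 0.037
  low [170.7 279. ] 58 pts [383.3 343.2  13.   40.8  90. ] plane [383.5 339.6  20.2  40.4  90.1] 0.037
side cam [-0.15938591 -0.43065996  1.36523172]<stdin>:10: RuntimeWarning: Mean of empty slice.
  ret = um.true_divide(
Traceback (most recent call last):
ValueError: zero-size array to reduction operation minimum which has no identity
```

Emit:
step_arm(delta_pos=[[0.4,-0.4,0],[0.8,-0.8,0],[0.95,-1,0],[0.95,-1,0],[0.95,-1,0],[0.95,-1,0],[0.95,-1,0],[0.95,-1,0],[0.95,-1,0],[0.95,-0.95,0],[0.6,-0.6,0],[0.3,-0.25,0]], turn=[0,0.05,0.05,0.05,0.05,0.06,0,0,0,0,0,0], grip=0, newtons=20)

```text
time: 1.3
ee_pos: [0.3861, 0.3559, 0.2226]
eef_rot: [0.101, 0.995, -0.0, 0.0]
ft_force: [0.5, 1.3, 0.3]
width: 0.0872
grip_force: 0.0
```

```bash
cat >> h.py <<'E'
def wrays(c,uv):
    K=c["mtx"]; uv=np.atleast_2d(uv).astype(float)
    x=(uv[:,0]-K[0,2])/K[0,0]; y=(uv[:,1]-K[1,2])/K[1,1]; r=np.hypot(x,y)+1e-12
    d=np.stack([np.sin(r)*x/r,-np.sin(r)*y/r,-np.cos(r)],1); R,o=cam_pose(c); return o,d@R
def wplane(c,uv,z):
    o,d=wrays(c,uv); return o+d*((z-o[2])/d[:,2])[:,None]
def wcloud(c):
    v,u=np.indices((480,640)); uv=np.stack([u.ravel(),v.ravel()],1); R,o0=cam_pose(c)
    o,d=wrays(c,uv); cz=d@(-R[2]); P=o+d*(c["z_map"].ravel()/np.where(abs(cz)<1e-3,1,cz))[:,None]; return P.reshape(480,640,3)
E
python3 - <<'E'
from bench import *
from h import *
c=camera("wrist"); cv2.imwrite("pics/w1.png",c["image"][...,::-1]); print(c["mtx"],read_state()["ee_pos"],read_state()["joint_positions"])
P=wcloud(c); hsv=cv2.cvtColor(c["image"],cv2.COLOR_RGB2HSV)
print("cam",cam_pose(c)[1])
red=((hsv[...,0]<8)|(hsv[...,0]>172))&(hsv[...,1]>130)&(hsv[...,2]>50)
k,l,st,ce=cv2.connectedComponentsWithStats(red.astype(np.uint8))
for i in range(1,k):
    if st[i,4]>100:
        q=P[l==i]; v,u=np.nonzero(l==i); w=wplane(c,np.stack([u,v],1),.106)
        t=q[q[:,2]>.100]; print(ce[i].round(),st[i,4],q.mean(0).round(4),rect(w), rect(t) if len(t)>5 else 0)
E
```

```text
[[371.64829954   0.         324.15566882]
 [  0.         371.64829954 237.87375062]
 [  0.           0.           1.        ]] [0.38647721 0.35596551 0.22259257] [-0.9711144   0.10876958  0.15056262  1.73191882 -0.01626228  1.30207366
  0.55209199]
cam [0.31537266 0.37025676 0.38523425]
[330. 227.] 1675 [0.3826 0.361  0.1064] [384.7 361.3  41.3  46.4  78.5] [365.  370.1  41.7  90.   65. ]
[124. 266.] 115 [0.3894 0.1488 0.0665] [376.6 175.5  10.   24.5 101.8] 0
[189. 286.] 101 [0.4326 0.199  0.036 ] [409.8 232.6   6.2  24.2  20.9] 0
```

View pics/w1.png

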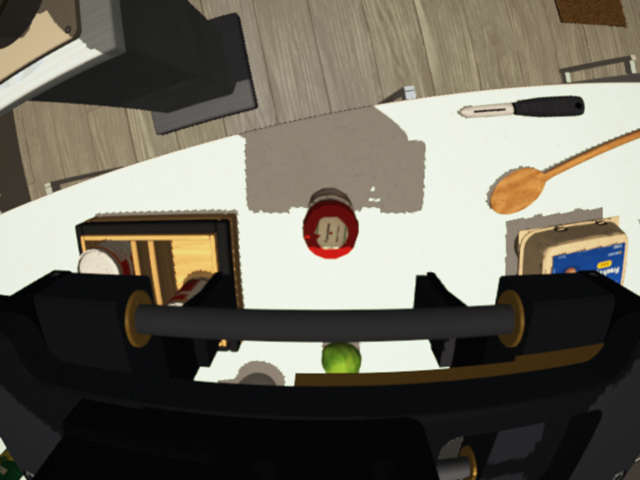

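The wrist view shows the jar cap at about (330,227), which puts the jar at (0.3845, 0.360). It also shows the gripper is long along its closing line. I'll descend with a small correction and close.

Emit:
step_arm(delta_pos=[[-0.07,0.16,-0.5],[0,0,-0.9],[0,0,-1],[0,0,-1],[0,0,-1],[0,0,-1],[0,0,-0.8],[0,0,-0.5],[0,0,0],[0,0,0]], turn=[0.04,0,0,0,0,0,0,0,0,0])

```text
time: 2.35
ee_pos: [0.3821, 0.3635, 0.0553]
eef_rot: [0.096, 0.995, 0.0, -0.0]
ft_force: [0.2, 0.6, 0.1]
width: 0.0868
grip_force: 0.0
```

Emit:
step_arm(delta_pos=[[0,0,0],[0,0,0],[0,0,0],[0,0,0],[0,0,0],[0,0,0],[0,0,0],[0,0,0]], turn=[0,0,0,0,0,0,0,0], grip=1, newtons=20)

```text
time: 3.15
ee_pos: [0.3825, 0.3627, 0.055]
eef_rot: [0.096, 0.995, -0.0, -0.0]
ft_force: [-0.4, -0.1, 0.6]
width: 0.0437
grip_force: 20.0
```

Emit:
step_arm(delta_pos=[[0,0,0.4],[0,0,0.8],[0,0,1],[0,0,0.6],[0,0,0.2],[0,0,0]], turn=[0,0,0,0,0,0])

```text
time: 3.75
ee_pos: [0.3827, 0.363, 0.1308]
eef_rot: [0.096, 0.995, 0.001, 0.0]
ft_force: [0.3, 0.8, -1.1]
width: 0.044
grip_force: 20.0
```

Emit:
step_arm(delta_pos=[[0.1,-0.3,0],[0.1,-0.7,0],[0.1,-0.9,0],[0.1,-1,0],[0.1,-1,0],[0.1,-0.9,0],[0.1,-0.7,0],[0.1,-0.4,0],[0.0,-0.3,0],[0,0,0],[0,0,0]], turn=[0,0,0,0,0,0,0,0,0,0,0])

```text
time: 4.85
ee_pos: [0.4023, 0.2082, 0.13]
eef_rot: [0.096, 0.995, 0.0, -0.0]
ft_force: [0.2, 0.6, -1.6]
width: 0.0438
grip_force: 20.0
```

```bash
cat > look.py <<'E'
import sys
from bench import *
from h import *
tag=sys.argv[1]
s=read_state(); print(s["ee_pos"].round(4),s["eef_rot"].round(4),s["width"],s["joint_positions"].round(2))
for n in sys.argv[2:]:
    c=camera(n); cv2.imwrite(f"pics/{n}{tag}.png",c["image"][...,::-1]); np.savez(f"{n}{tag}.npz",**{k:c[k] for k in["image","z_map","mtx","view"]})
E
python3 look.py 2 wrist side top
python3 - <<'E'
import cv2
a=cv2.imread("pics/wrist2.png");b=cv2.imread("pics/side2.png")[150:330,100:420]
cv2.imwrite("pics/m2.png",cv2.vconcat([cv2.resize(a,(533,400)),cv2.resize(b,(533,200))]))
E
```

```text
[0.4023 0.2082 0.13  ] [ 9.600e-02  9.954e-01  1.000e-04 -0.000e+00] 0.04380825016311859 [-0.82  0.02  0.25  2.02 -0.01  1.09  0.81]
```

View pics/m2.png

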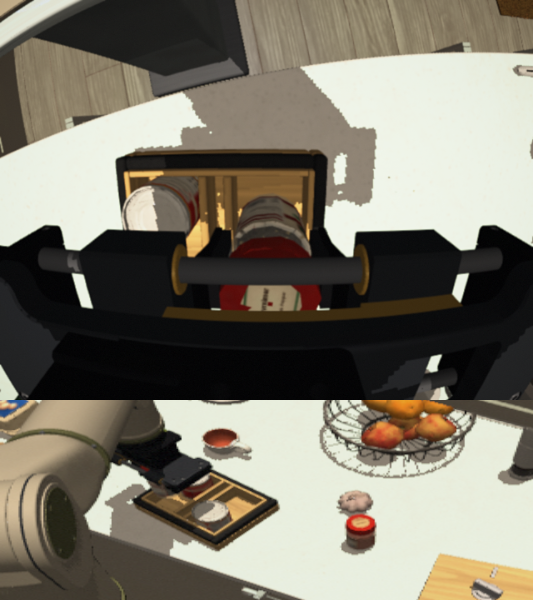

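The wrist view shows the jar upright in the fingers, above the empty near cell. The tin is at the left. Next I'll measure the jar base against the box's near wall.

```bash
python3 - <<'E'
from h import *
c=load("wrist2.npz"); P=wcloud(c)
from scipy.optimize import least_squares
B=np.array([.423,.1568]); th=np.radians(-11.3); R=np.array([[np.cos(th),-np.sin(th)],[np.sin(th),np.cos(th)]])
L=(P[...,:2]-B)@R
near=(np.hypot(P[...,0]-.4023,P[...,1]-.208)<.035)
for z0,z1 in((.076,.084),(.084,.095),(.095,.11)):
    m=near&(P[...,2]>z0)&(P[...,2]<z1); q=P[m][:,:2]
    f=least_squares(lambda p:np.hypot(q[:,0]-p[0],q[:,1]-p[1])-.0225,[.40,.208],loss="soft_l1",f_scale=.001)
    print(z0,m.sum(),f.x.round(4),"box frame",((f.x-B)@R).round(4),"rms",np.sqrt((f.fun**2).mean()).round(4))
print("jar bottom z",np.percentile(P[near][:,2],[1,5,50]), P[near&(P[...,2]>.06)][:,2].min())
# box edges in the assumed box frame: ring+wall tops
m=(P[...,2]>.036)&(P[...,2]<.056)&(abs(L[...,0])<.1)&(abs(L[...,1])<.12)
l=L[m]; z=P[m][:,2]
print("n",m.sum(),"x",np.percentile(l[:,0],[.5,2]).round(4),"y",np.percentile(l[:,1],[.5,2,98,99.5]).round(4), "z",np.median(z))
v,u=np.nonzero(m); 
# near ring edge slope: min x by y bins
for y0 in np.arange(-.085,.09,.02):
    s=abs(l[:,1]-y0)<.005
    if s.sum()>10: print(y0.round(3),l[s,0].min().round(4),end="; ")
t=(P[...,2]>.066)&(P[...,2]<.085)&(L[...,1]<-.01)&(abs(L[...,0])<.06); print("\ntinR",rect(P[t]),t.sum())
E
```

```text
0.076 112 [0.4072 0.2069] box frame [-0.0253  0.0461] rms 0.0003
0.084 204 [0.4061 0.2068] box frame [-0.0263  0.0457] rms 0.0005
0.095 515 [0.4059 0.2068] box frame [-0.0266  0.0456] rms 0.0004
jar bottom z [0.00592475 0.02115879 0.22691641] 0.07617761085234045
n 11336 x [-0.0713 -0.071 ] y [-0.0898 -0.0874  0.091   0.0926] z 0.04574717501520506
-0.085 -0.0713; -0.065 -0.0713; -0.045 -0.0712; -0.025 -0.0714; -0.005 -0.0711; 0.015 -0.0714; 0.035 -0.0713; 0.055 -0.0713; 0.075 -0.0715; 
tinR [382.5 122.2  40.8  56.7 160.9] 4063
```

The jar is on target relative to the box, at (-29.2, 44.3) against (-29.5, 45). I'll lower it.

Emit:
step_arm(delta_pos=[[0,0,-0.4],[0,0,-0.7],[0,0,-0.7],[0,0,-0.5],[0,0,-0.3],[0,0,-0.12],[0,0,0],[0,0,0]], turn=[0,0,0,0,0,0,0,0])

```text
time: 5.8
ee_pos: [0.4029, 0.208, 0.0626]
eef_rot: [0.096, 0.995, 0.0, 0.0]
ft_force: [0.1, 0.6, -0.4]
width: 0.0439
grip_force: 20.0
```

Emit:
step_arm(delta_pos=[[0,0,-0.04],[0,0,-0.02],[0,0,0]], turn=[0,0,0])

```text
time: 6.1
ee_pos: [0.4028, 0.2079, 0.061]
eef_rot: [0.096, 0.995, 0.0, 0.0]
ft_force: [-0.1, -0.9, 1.9]
width: 0.0436
grip_force: 20.0
```

Emit:
step_arm(delta_pos=[[0,0,0],[0,0,0],[0,0,0],[0,0,0],[0,0,0],[0,0,0.4],[0,0,0.8],[0,0,1],[0,0,1],[0,0,0.6]], turn=[0,0,0,0,0,0,0,0,0,0], grip=0)

```text
time: 7.1
ee_pos: [0.4031, 0.208, 0.1582]
eef_rot: [0.096, 0.995, 0.001, 0.001]
ft_force: [0.7, -0.4, -0.3]
width: 0.087
grip_force: 0.0
```

Emit:
step_arm(delta_pos=[[0,-0.3,0.6],[0,-0.8,0.6],[0.1,-1,0.4],[0.2,-1,0],[0.2,-1,0],[0.2,-1,0],[0.2,-1,0],[0.2,-1,0],[0.2,-1,0],[0.2,-1,0],[0.2,-1,0],[0.2,-1,0]], turn=[0,0,0,0,0,0,0,0,0,0,0,0])

```text
time: 8.3
ee_pos: [0.4501, -0.0709, 0.1964]
eef_rot: [0.096, 0.995, 0.0, 0.0]
ft_force: [-0.4, 1.6, -0.1]
width: 0.087
grip_force: 0.0
```

Emit:
step_arm(delta_pos=[[0.1,-0.8,0],[0.1,-0.5,0],[0,-0.25,0],[0,0,0],[0,0,0]], turn=[0,0,0,0,0])

```text
time: 8.8
ee_pos: [0.4549, -0.1078, 0.1957]
eef_rot: [0.096, 0.995, 0.0, 0.0]
ft_force: [0.1, 0.1, -0.1]
width: 0.0873
grip_force: 0.0
```

```bash
python3 look.py 3 wrist
python3 - <<'E'
from h import *
from scipy.optimize import least_squares
c=load("wrist3.npz"); P=wcloud(c)
near=(np.hypot(P[...,0]-.4525,P[...,1]+.109)<.05)
for z0,z1 in((.03,.05),(.05,.08),(.086,.102)):
    q=P[near&(P[...,2]>z0)&(P[...,2]<z1)][:,:2]
    f=least_squares(lambda p:np.hypot(q[:,0]-p[0],q[:,1]-p[1])-.0225,[.4525,-.109],loss="soft_l1",f_scale=.001)
    print(z0,len(q),f.x.round(4),np.sqrt((f.fun**2).mean()).round(4))
t=P[near&(P[...,2]>.1)&(P[...,2]<.11)]; print(rect(t))
E
```

```text
[ 0.4549 -0.1078  0.1957] [9.590e-02 9.954e-01 2.000e-04 0.000e+00] 0.08728089319170226 [-0.52 -0.03  0.65  1.93  0.02  1.24  1.5 ]
0.03 153 [ 0.4553 -0.1091] 0.0004
0.05 365 [ 0.4558 -0.1093] 0.0005
0.086 315 [ 0.4559 -0.1094] 0.0005
[ 455.5 -109.3   43.2   43.8   48. ]
```

Emit:
step_arm(delta_pos=[[-0.06,-0.06,-0.5],[0,0,-0.9],[0,0,-1],[0,0,-1],[0,0,-1],[0,0,-0.7],[0,0,-0.4],[0,0,-0.13],[0,0,0],[0,0,0]], turn=[0,0,0,0,0,0,0,0,0,0])

```text
time: 9.85
ee_pos: [0.454, -0.1101, 0.0555]
eef_rot: [0.096, 0.995, 0.0, 0.001]
ft_force: [0.4, -0.6, -0.5]
width: 0.0871
grip_force: 0.0
```

Emit:
step_arm(delta_pos=[[0,0,0],[0,0,0],[0,0,0],[0,0,0],[0,0,0],[0,0,0],[0,0,0]], turn=[0,0,0,0,0,0,0], grip=1, newtons=20)

```text
time: 10.55
ee_pos: [0.4534, -0.11, 0.0548]
eef_rot: [0.096, 0.995, 0.0, -0.0]
ft_force: [-0.5, -0.6, 0.4]
width: 0.0442
grip_force: 20.0
```

Emit:
step_arm(delta_pos=[[0,0,0.4],[0,0,0.8],[0,0,1],[0,0,0.7],[0,0,0.3],[0,0.3,0],[0,0.7,0],[-0.05,1,0],[-0.05,1,0],[-0.05,1,0],[-0.05,1,0],[-0.05,1,0]], turn=[0,0,0,0,0,0,0,0,0,0,0,0])

```text
time: 11.75
ee_pos: [0.4462, 0.0414, 0.1338]
eef_rot: [0.096, 0.995, -0.0, -0.001]
ft_force: [-0.3, 0.7, -0.2]
width: 0.0442
grip_force: 20.0
```

Emit:
step_arm(delta_pos=[[-0.05,0.9,0],[-0.05,0.8,0],[-0.03,0.5,0],[0,0.3,0],[0,0.12,0],[0,0,0],[0,0,0]], turn=[0,0,0,0,0,0,0])

```text
time: 12.45
ee_pos: [0.4441, 0.1047, 0.1347]
eef_rot: [0.097, 0.995, -0.0, -0.0]
ft_force: [0.5, -0.2, -0.6]
width: 0.044
grip_force: 20.0
```

```bash
python3 look.py 4 wrist
cat > mj.py <<'E'
import sys
from h import *
from scipy.optimize import least_squares
c=load(sys.argv[1]); g=[float(a) for a in sys.argv[2:4]]; P=wcloud(c)
B=np.array([.423,.1568]); th=np.radians(-11.3); R=np.array([[np.cos(th),-np.sin(th)],[np.sin(th),np.cos(th)]])
L=(P[...,:2]-B)@R
m=(P[...,2]>.036)&(P[...,2]<.056)&(abs(L[...,0])<.1)&(abs(L[...,1])<.12); l=L[m]
print("ring n",m.sum(),"x",np.percentile(l[:,0],[.5,99.5]).round(4),"y",np.percentile(l[:,1],[.5,99.5]).round(4))
for y0 in np.arange(-.085,.09,.02):
    s=abs(l[:,1]-y0)<.005
    if s.sum()>10: print(y0.round(3),l[s,0].min().round(4),end="; ")
print()
near=(np.hypot(P[...,0]-g[0],P[...,1]-g[1])<.035)
for z0,z1 in((.070,.078),(.078,.084),(.084,.095),(.095,.12)):
    q=P[near&(P[...,2]>z0)&(P[...,2]<z1)][:,:2]
    if len(q)<20: continue
    f=least_squares(lambda p:np.hypot(q[:,0]-p[0],q[:,1]-p[1])-.0225,g,loss="soft_l1",f_scale=.001)
    print(z0,len(q),f.x.round(4),"box",((f.x-B)@R).round(4),np.sqrt((f.fun**2).mean()).round(4))
E
python3 mj.py wrist4.npz .446 .107
```

```text
[0.4441 0.1047 0.1347] [ 9.680e-02  9.953e-01 -1.000e-04 -1.000e-04] 0.04399950114483352 [-0.76  0.02  0.44  2.02 -0.01  1.1   1.06]
ring n 15626 x [-0.0708  0.0709] y [-0.091   0.0911]
-0.085 -0.0706; -0.065 -0.0708; -0.045 -0.0709; -0.025 -0.0712; -0.005 -0.0713; 0.015 -0.0713; 0.035 -0.0715; 0.055 -0.0707; 0.075 -0.0708; 
0.07 240 [0.4356 0.1095] box [ 0.0217 -0.0439] 0.0016
0.078 107 [0.4377 0.1106] box [ 0.0234 -0.0425] 0.0028
0.084 262 [0.4466 0.1048] box [ 0.0333 -0.0464] 0.0003
0.095 830 [0.446  0.1049] box [ 0.0327 -0.0464] 0.0003
```

View pics/wrist4.png

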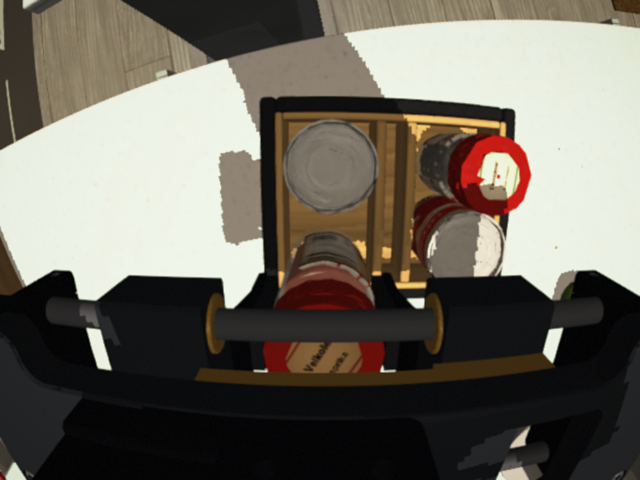

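The wrist view shows the first jar standing in the near place at about (475,170). The second jar hangs over the free far place at (325,260). I'll nudge it 2 mm in +y and lower it.

Emit:
step_arm(delta_pos=[[0.0,0.08,-0.3],[0,0,-0.7],[0,0,-0.8],[0,0,-0.6],[0,0,-0.35],[0,0,-0.13],[0,0,-0.05],[0,0,0],[0,0,0]], turn=[0,0,0,0,0,0,0,0,0])

```text
time: 13.4
ee_pos: [0.4444, 0.1077, 0.0621]
eef_rot: [0.096, 0.995, 0.0, 0.0]
ft_force: [0.2, 0.7, -0.7]
width: 0.0437
grip_force: 20.0
```

Emit:
step_arm(delta_pos=[[0,0,-0.04],[0,0,-0.01],[0,0,0]], turn=[0,0,0])

```text
time: 13.7
ee_pos: [0.4443, 0.1077, 0.0607]
eef_rot: [0.096, 0.995, 0.0, 0.0]
ft_force: [0.0, 0.7, 3.2]
width: 0.0439
grip_force: 20.0
```

Emit:
step_arm(delta_pos=[[0,0,0],[0,0,0],[0,0,0],[0,0,0],[0,0,0],[0,0,0.4],[0,0,0.8],[0,0,1],[0,0,1],[0,0,1],[0,0,0.9],[0,-0.3,0.5]], turn=[0,0,0,0,0,0,0,0,0,0,0,0], grip=0)

```text
time: 14.9
ee_pos: [0.4446, 0.1006, 0.2027]
eef_rot: [0.096, 0.995, 0.001, 0.001]
ft_force: [0.1, 0.1, -0.6]
width: 0.087
grip_force: 0.0
```

Emit:
step_arm(delta_pos=[[0,-0.7,0],[0,-1,0],[0,-1,0],[0,-1,0],[0,-1,0],[0,-1,0],[0,-1,0],[0,-1,0],[0,-1,0],[0,-1,0],[0,-1,0],[0,-1,0]], turn=[-0.4,-0.8,-0.8,-0.8,-0.8,-0.8,-0.8,-0.8,-0.8,-0.8,-0.8,-0.8])

```text
time: 16.1
ee_pos: [0.4423, -0.1949, 0.1992]
eef_rot: [0.607, 0.795, -0.0, -0.001]
ft_force: [0.3, 0.7, -1.2]
width: 0.0871
grip_force: 0.0
```

Emit:
step_arm(delta_pos=[[-0.2,-1,0],[-0.3,-1,0],[-0.3,-1,0],[-0.3,-1,0],[-0.3,-0.8,0],[-0.3,-0.6,0],[-0.2,-0.3,0],[0,-0.1,0],[0,0,0],[0,0,0]], turn=[-0.8,-0.8,-0.8,-0.8,-0.6,-0.4,0,0,0,0])

```text
time: 17.1
ee_pos: [0.3971, -0.3366, 0.2002]
eef_rot: [0.783, 0.622, 0.0, -0.0]
ft_force: [0.1, -0.0, -0.4]
width: 0.0871
grip_force: 0.0
```

```bash
python3 look.py 5 wrist top
python3 - <<'E'
from h import *
c=load("wrist5.npz"); P=wcloud(c)
w=(abs(P[...,0]-.395)<.13)&(abs(P[...,1]+.341)<.13)
for a,b,n in((.08,.09,"top"),(.110,.128,"bar")):
    m=w&(P[...,2]>a)&(P[...,2]<b); k,l,st,ce=cv2.connectedComponentsWithStats(m.astype(np.uint8))
    for i in range(1,k):
        if st[i,4]>100: print(n,st[i,4],ce[i].round(),rect(P[l==i]))
c=load("top5.npz"); P=cloud(c)
m=(P[...,0]>.3)&(P[...,1]>.1-.1)&(P[...,1]<.25)&(P[...,2]>.1)&(P[...,2]<.125)&(P[...,0]<.5)
k,l,st,ce=cv2.connectedComponentsWithStats(m.astype(np.uint8))
for i in range(1,k):
    if st[i,4]>20:print("jar",rect(P[l==i]),st[i,4])
E
```

```text
[ 0.3971 -0.3366  0.2002] [ 7.829e-01  6.221e-01  1.000e-04 -1.000e-04] 0.08710308225944018 [-0.23  0.14  0.93  1.81 -0.12  1.25  0.51]
top 30500 [321. 214.] [ 396.7 -338.5  139.   170.4    9.6]
top 328 [303. 347.] [ 360.1 -434.5   13.9   38.3   77.4]
bar 1038 [326. 250.] [ 397.5 -341.    11.3   45.5  166.4]
jar [442.7 106.2  41.4  41.5 179.8] 209
jar [404.  204.9  41.   42.9 178.5] 220
```

View pics/wrist5.png

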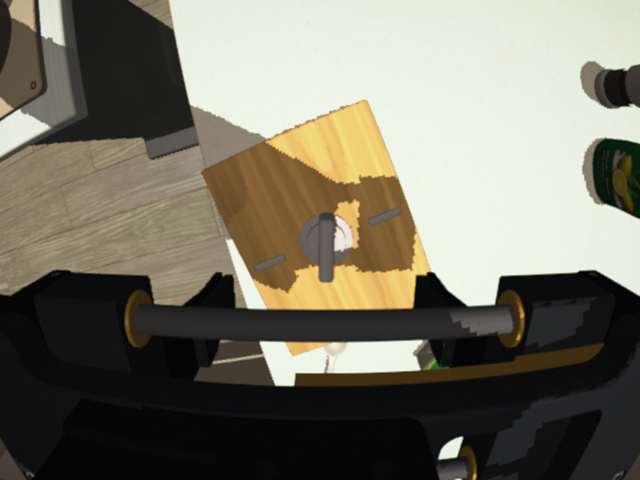

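The wrist view shows the bar at (326,250), turned crosswise to the ribs at (270,262) and (384,216), and nearly centred between the fingers. The cover's top is at (321,214). I'll descend and pinch.

Emit:
step_arm(delta_pos=[[-0.06,-0.18,-0.3],[0,0,-0.7],[0,0,-1],[0,0,-0.9],[0,0,-0.6],[0,0,-0.4],[0,0,-0.2],[0,0,0],[0,0,0]], turn=[-0.08,0,0,0,0,0,0,0,0])

```text
time: 18.1
ee_pos: [0.3953, -0.3423, 0.0985]
eef_rot: [0.787, 0.618, 0.0, 0.0]
ft_force: [1.1, 0.2, 0.1]
width: 0.087
grip_force: 0.0
```

Emit:
step_arm(delta_pos=[[0,0,0],[0,0,0],[0,0,0],[0,0,0],[0,0,0],[0,0,0],[0,0,0],[0,0,0],[0,0,0],[0,0,0]], turn=[0,0,0,0,0,0,0,0,0,0], grip=1, newtons=50)

```text
time: 19.1
ee_pos: [0.395, -0.342, 0.0978]
eef_rot: [0.787, 0.618, 0.0, 0.0]
ft_force: [2.8, -1.3, 1.5]
width: 0.0149
grip_force: 2.6
```

Emit:
step_arm(delta_pos=[[0,0,0],[0,0,0],[0,0,0],[0,0,0.2],[0,0,0.4],[0,0,0.6],[0,0,0.8],[0,0,0.8],[0,0,0.8],[0,0,0.8],[0,0,0.6],[0,0,0]], turn=[0,0,0,0,0,0,0,0,0,0,0,0])

```text
time: 20.3
ee_pos: [0.3956, -0.3429, 0.2255]
eef_rot: [0.787, 0.617, 0.001, 0.002]
ft_force: [0.9, -0.1, -5.0]
width: 0.0109
grip_force: 50.0
```

Emit:
step_arm(delta_pos=[[0,0.15,0],[0,0.35,0],[0,0.55,0],[0.05,0.75,0],[0.05,0.9,0],[0.05,1,0],[0.05,1,0],[0.05,1,0],[0.05,1,0],[0.05,1,0],[0.05,1,0],[0.05,1,0]], turn=[0,0,0,-0.05,-0.1,-0.15,-0.2,-0.2,-0.2,-0.2,-0.2,-0.2])

```text
time: 21.5
ee_pos: [0.4054, -0.098, 0.2221]
eef_rot: [0.839, 0.544, -0.0, -0.0]
ft_force: [0.4, 0.6, -4.1]
width: 0.0106
grip_force: 50.0
```

Emit:
step_arm(delta_pos=[[0.05,1,0],[0.05,1,0],[0.05,1,0],[0.05,1,0],[0.05,1,0],[0.05,1,0],[0.05,1,0],[0.05,0.9,0],[0.05,0.7,0],[0.05,0.5,0],[0,0.3,0],[0,0.15,0]], turn=[-0.2,-0.2,-0.2,-0.2,-0.2,-0.2,-0.15,-0.1,-0.05,0,0,0])

```text
time: 22.7
ee_pos: [0.4184, 0.1395, 0.2225]
eef_rot: [0.884, 0.467, -0.0, 0.0]
ft_force: [0.1, 0.3, -3.9]
width: 0.0108
grip_force: 50.0
```

Emit:
step_arm(delta_pos=[[0.08,0.25,0],[0.1,0.3,0],[0,0.14,0],[0,0,0],[0,0,0],[0,0,0]], turn=[-0.05,0,0,0,0,0])

```text
time: 23.3
ee_pos: [0.4233, 0.1562, 0.2228]
eef_rot: [0.886, 0.464, 0.0, 0.0]
ft_force: [-0.2, -0.0, -3.3]
width: 0.0106
grip_force: 50.0
```

```bash
python3 look.py 6 wrist top side
cat > mc.py <<'E'
import sys
from h import *
t,zr=sys.argv[1],float(sys.argv[2])   # zr = rim height
for n in("wrist","top","side"):
    try: c=load(n+t+".npz")
    except FileNotFoundError: continue
    P=wcloud(c) if n=="wrist" else cloud(c)
    w=(abs(P[...,0]-.423)<.15)&(abs(P[...,1]-.157)<.15)
    hsv=cv2.cvtColor(c["image"],cv2.COLOR_RGB2HSV)
    for a,b,nm in((zr+.08,zr+.0895,"covertop"),(.036,.054,"ring")):
        m=w&(P[...,2]>a)&(P[...,2]<b); 
        if nm=="covertop": m&=(hsv[...,1]>60)
        k,l,st,ce=cv2.connectedComponentsWithStats(m.astype(np.uint8))
        i=1+st[1:,4].argmax(); q=P[l==i]; print(n,nm,st[i,4],rect(q),q[:,2].mean().round(4))
        for d in (-11.3,78.7):
            e=np.array([np.cos(np.radians(d)),np.sin(np.radians(d))]); pr=(q[:,:2]-[.423,.1568])@e
            print("   along",d,pr.min().round(4),pr.max().round(4))
E
python3 mc.py 6 .1247
```

```text
[0.4233 0.1562 0.2228] [8.859e-01 4.639e-01 0.000e+00 1.000e-04] 0.010571452722424275 [-0.7  -0.07  0.23  1.91  0.02  1.3  -1.07]
wrist covertop 43774 [429.5 187.1 114.6 138.5  78.7] 0.2115
   along -11.3 -0.0688 0.0697
   along 78.7 -0.0264 0.0882
wrist ring 310 [566.5 229.1  12.6  49.6 179.9] 0.0475
   along -11.3 0.12 0.1375
   along 78.7 0.0758 0.1246
top covertop 1350 [411.6 109.3  80.1 137.9  78.5] 0.2102
   along -11.3 -0.0708 0.067
   along 78.7 -0.0889 -0.0086
top ring 281 [406.2  73.3  16.6 146.2  79.4] 0.0443
   along -11.3 -0.0732 0.073
   along 78.7 -0.0932 -0.076
side covertop 2080 [418.1 140.8 139.8 150.8 168.6] 0.2098
   along -11.3 -0.0716 0.0682
   along 78.7 -0.092 0.0589
side ring 1060 [422.2 154.1 148.2 187.9 168.8] 0.0444
   along -11.3 -0.0744 0.074
   along 78.7 -0.0966 0.091
```

View pics/wrist6.png

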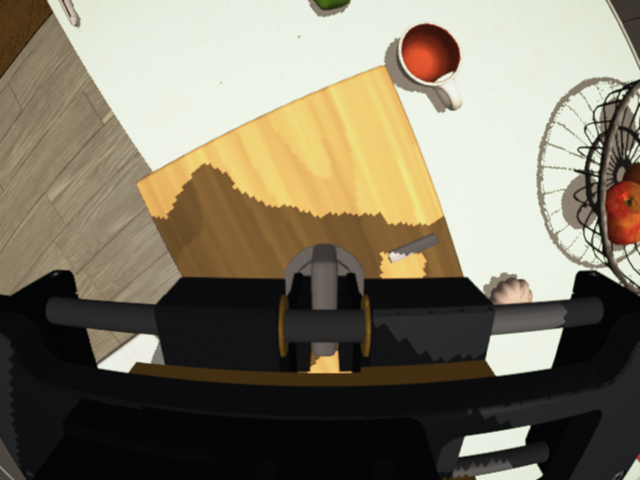

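The wrist view shows the cover square to the box, with the bar pinched at (325,300). All three cameras agree that it needs about +1.8 mm along box x and +1 mm along box y. I'll correct that and lower it to just above the walls.

Emit:
step_arm(delta_pos=[[0.08,0.03,0],[0,0,-0.2],[0,0,-0.4],[0,0,-0.5],[0,0,-0.5],[0,0,-0.5],[0,0,-0.3],[0,0,-0.2],[0,0,0],[0,0,0]], turn=[0,0,0,0,0,0,0,0,0,0])

```text
time: 24.45
ee_pos: [0.4255, 0.1573, 0.1581]
eef_rot: [0.886, 0.464, 0.0, 0.0]
ft_force: [-0.4, 0.4, -3.5]
width: 0.0104
grip_force: 50.0
```

```bash
python3 look.py 7 wrist top side; python3 mc.py 7 .0605
```

```text
[0.4255 0.1573 0.1581] [8.858e-01 4.641e-01 3.000e-04 0.000e+00] 0.010430820836144862 [-0.7  -0.01  0.24  1.99  0.    1.16 -1.06]
wrist covertop 43754 [431.9 188.2 114.6 138.1  78.6] 0.1468
   along -11.3 -0.0665 0.0717
   along 78.7 -0.0249 0.0898
wrist ring 516 [5.666e+02 2.290e+02 1.240e+01 4.970e+01 4.000e-01] 0.0472
   along -11.3 0.12 0.1375
   along 78.7 0.0758 0.1245
top covertop 1176 [413.7 110.   79.3 137.6  78.8] 0.1456
   along -11.3 -0.0687 0.0689
   along 78.7 -0.0874 -0.0081
top ring 157 [405.7  70.   11.4 146.   77.6] 0.0435
   along -11.3 -0.073 0.0731
   along 78.7 -0.0931 -0.0815
side covertop 1903 [422.2 149.6 140.2 167.1 168. ] 0.1453
   along -11.3 -0.0699 0.0704
   along 78.7 -0.0909 0.0771
side ring 576 [420.8 155.2 147.  189.5 169.8] 0.0429
   along -11.3 -0.075 0.0732
   along 78.7 -0.0965 0.0916
```

The cover is centred within 1 mm, so I'll lower it onto the seal.

Emit:
step_arm(delta_pos=[[0,-0.02,-0.1],[0,0,-0.1],[0,0,-0.1],[0,0,-0.1],[0,0,-0.1],[0,0,0],[0,0,0]], turn=[0,0,0,0,0,0,0])

```text
time: 25.3
ee_pos: [0.4252, 0.1567, 0.1453]
eef_rot: [0.886, 0.464, -0.0, 0.0]
ft_force: [0.0, -0.3, -3.4]
width: 0.0109
grip_force: 50.0
```

Emit:
step_arm(delta_pos=[[0,0,-0.06],[0,0,-0.04],[0,0,0],[0,0,0],[0,0,0]], turn=[0,0,0,0,0])

```text
time: 25.8
ee_pos: [0.4253, 0.1568, 0.1429]
eef_rot: [0.886, 0.464, 0.0, 0.0]
ft_force: [0.2, 0.6, -3.4]
width: 0.0108
grip_force: 50.0
```

Emit:
step_arm(delta_pos=[[0,0,-0.04],[0,0,0],[0,0,0],[0,0,0]], turn=[0,0,0,0])

```text
time: 26.2
ee_pos: [0.4254, 0.1568, 0.1421]
eef_rot: [0.886, 0.464, 0.0, 0.0]
ft_force: [0.4, -1.0, 2.3]
width: 0.0108
grip_force: 50.0
```

The cover is on the seal, so now I'll turn the fastener by -1.16 rad.

Emit:
step_arm(delta_pos=[[0,0,0],[0,0,0],[0,0,0],[0,0,0],[0,0,0],[0,0,0],[0,0,0],[0,0,0],[0,0,0],[0,0,0],[0,0,0],[0,0,0]], turn=[-0.3,-0.6,-0.6,-0.6,-0.6,-0.6,-0.6,-0.6,-0.6,-0.4,0,0])

```text
time: 27.4
ee_pos: [0.4252, 0.1571, 0.142]
eef_rot: [0.988, 0.153, 0.0, -0.0]
ft_force: [-2.2, 1.6, 1.9]
width: 0.0103
grip_force: 50.0
```

Emit:
step_arm(delta_pos=[[0,0,0],[0,0,0],[0,0,0],[0,0,0],[0,0,0],[0,0,0],[0,0,0],[0,0,0],[0,0,0],[0,0,0],[0,0,0]], turn=[-0.3,-0.6,-0.6,-0.6,-0.6,-0.6,-0.5,-0.3,0,0,0])

```text
time: 28.5
ee_pos: [0.4253, 0.1571, 0.1419]
eef_rot: [0.996, -0.093, 0.0, -0.0]
ft_force: [-1.6, 4.2, 2.6]
width: 0.0109
grip_force: 50.0
```

```bash
python3 look.py 8 wrist top side; python3 mc.py 8 .0445
```

```text
[0.4253 0.1571 0.1419] [ 9.957e-01 -9.250e-02  1.000e-04 -2.000e-04] 0.01089887020818703 [-0.7   0.01  0.25  2.01 -0.    1.12 -2.21]
wrist covertop 41901 [456.7 150.7  76.9 176.  169.4] 0.1306
   along -11.3 -0.0053 0.0722
   along 78.7 -0.0872 0.0887
wrist ring 1486 [495.5 142.9   4.8 183.1 168.8] 0.0441
   along -11.3 0.0713 0.0763
   along 78.7 -0.091 0.0921
top covertop 938 [421.3 145.9 137.7 155.6 168.7] 0.1293
   along -11.3 -0.0684 0.0693
   along 78.7 -0.0889 0.0668
top ring 120 [405.6  70.   11.9 146.3  77.4] 0.0442
   along -11.3 -0.0732 0.0732
   along 78.7 -0.0931 -0.0809
side covertop 1768 [422.9 154.4 139.9 179.2 168.9] 0.1291
   along -11.3 -0.0698 0.0705
   along 78.7 -0.092 0.087
side ring 449 [373.8 129.8 117.8 233.9  27.3] 0.0438
   along -11.3 -0.0751 0.0726
   along 78.7 -0.0966 0.092
```

View pics/wrist8.png

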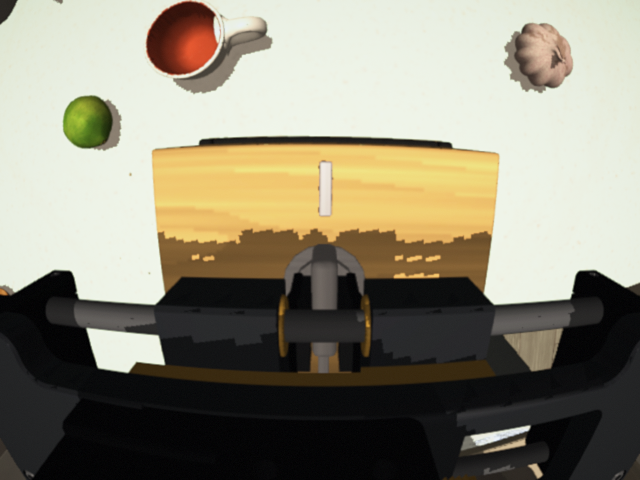

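The wrist view shows the bar at (324,300), in line with the rib at (325,188). Now I'll press down.

Emit:
step_arm(delta_pos=[[0,0,0],[0,0,-0.06],[0,0,-0.06],[0,0,-0.06],[0,0,-0.06],[0,0,-0.06],[0,0,0],[0,0,0],[0,0,0]], turn=[-0.05,0,0,0,0,0,0,0,0], grip=1, newtons=60)

```text
time: 29.55
ee_pos: [0.4255, 0.157, 0.1349]
eef_rot: [0.995, -0.096, 0.0, -0.0]
ft_force: [-4.5, 4.2, 11.1]
width: 0.0102
grip_force: 60.0
```

Emit:
step_arm(delta_pos=[[-0.03,0.03,-0.03],[0,0,-0.03],[0,0,0],[0,0,0],[0,0,0]], turn=[0,0,0,0,0])

```text
time: 30.05
ee_pos: [0.4256, 0.1572, 0.1346]
eef_rot: [0.995, -0.097, 0.001, -0.0]
ft_force: [-6.0, -0.2, 21.9]
width: 0.0103
grip_force: 60.0
```

Emit:
step_arm(delta_pos=[[-0.04,0,0],[0,0,0],[0,0,0],[0,0,0]], turn=[0,0,0,0])

```text
time: 30.45
ee_pos: [0.4253, 0.1572, 0.1346]
eef_rot: [0.995, -0.097, 0.002, -0.001]
ft_force: [-1.5, -0.0, 18.6]
width: 0.0102
grip_force: 60.0
```

```bash
python3 look.py 9 wrist top side; python3 mc.py 9 .0365|grep -v ring
python3 - <<'E'
from h import *
for n in("wrist","top","side"):
    r=[]
    for t in "89":
        c=load(n+t+".npz");P=wcloud(c) if n=="wrist" else cloud(c); r.append(P)
    m=np.ones((480,640),bool)
    for P in r: 
        L=P[...,:2]-[.423,.1568]; m&=(abs(L[...,0])<.055)&(abs(L[...,1])<.065)&(P[...,2]>.11)&(P[...,2]<.135)
    print(n,m.sum(),np.median(r[0][m][:,2]),np.median(r[1][m][:,2]))
    hsv=cv2.cvtColor(c["image"],cv2.COLOR_RGB2HSV)
E
python3 - <<'E'
import cv2
a=cv2.imread("pics/side9.png")[150:330,120:360]; cv2.imwrite("pics/s9.png",cv2.resize(a,(720,540),interpolation=cv2.INTER_CUBIC))
E
```

```text
[0.4253 0.1572 0.1346] [ 9.953e-01 -9.670e-02  1.800e-03 -5.000e-04] 0.010191837804183704 [-0.7   0.02  0.25  2.02 -0.    1.1  -2.22]
wrist covertop 41898 [456.7 150.8  76.4 175.7 169.1] 0.1235
   along -11.3 -0.0045 0.0722
   along 78.7 -0.087 0.0886
   along -11.3 0.0714 0.0758
   along 78.7 -0.0796 0.0815
top covertop 910 [421.3 146.2 137.6 155.8 168.7] 0.1221
   along -11.3 -0.0683 0.0692
   along 78.7 -0.0886 0.0671
   along -11.3 -0.0324 0.0682
   along 78.7 -0.0919 -0.0873
side covertop 1749 [423.4 155.3 140.6 179.5 168.6] 0.1217
   along -11.3 -0.0698 0.0708
   along 78.7 -0.0912 0.0884
   along -11.3 -0.0749 0.0685
   along 78.7 -0.097 0.0867
wrist 24150 0.13073694770974223 0.12356448647953203
top 403 0.12939753848347468 0.12232681967975556
side 861 0.1291514724767402 0.12233149329581794
```

View pics/s9.png

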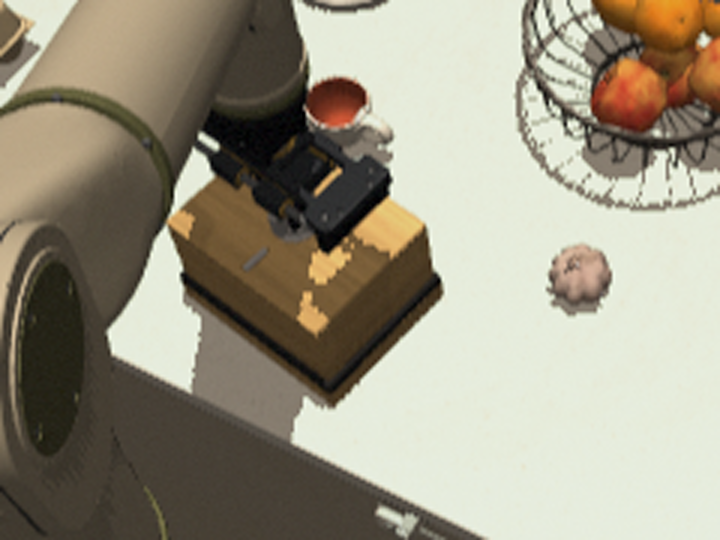

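The side view shows the cover level over the box, with its rim on the dark seal at (330,385). The gripper is on the bar, and the mug and garlic haven't moved. I'll push slightly more to confirm it has reached the hard stop, and check that the cover is level.

Emit:
step_arm(delta_pos=[[0,0,-0.03],[0,0,0],[0,0,0],[0,0,0]], turn=[0,0,0,0])

```text
time: 31.0
ee_pos: [0.4255, 0.1572, 0.1345]
eef_rot: [0.995, -0.097, 0.002, -0.001]
ft_force: [-4.3, -1.0, 26.3]
width: 0.0104
grip_force: 60.0
```

```bash
python3 look.py 10 wrist side
python3 - <<'E'
from h import *
B=np.array([.423,.1568]); th=np.radians(-11.3); R=np.array([[np.cos(th),-np.sin(th)],[np.sin(th),np.cos(th)]])
for n in("wrist","side"):
  for t in("7","8","9","10"):
    c=load(n+t+".npz");P=wcloud(c) if n=="wrist" else cloud(c)
    zt={"7":.1465,"8":.13,"9":.123,"10":.123}[t]
    L=(P[...,:2]-B)@R; m=(abs(L[...,0])<.066)&(abs(L[...,1])<.085)&(abs(P[...,2]-zt)<.004)&(np.hypot(L[...,0],L[...,1])>.03)
    A=np.c_[L[m],np.ones(m.sum())]; s,*_=np.linalg.lstsq(A,P[m][:,2],rcond=None); print(n,t,m.sum(),"slopes mrad",(s[:2]*1000).round(1),"z0",s[2].round(5))
E
```

```text
[0.4255 0.1572 0.1345] [ 9.953e-01 -9.670e-02  1.900e-03 -7.000e-04] 0.010409298682572543 [-0.7   0.02  0.25  2.02 -0.    1.1  -2.21]
wrist 7 38102 slopes mrad [ 1.1 -1.1] z0 0.14691
wrist 8 35746 slopes mrad [-2.   0.9] z0 0.1308
wrist 9 35856 slopes mrad [-1.5  0. ] z0 0.12361
wrist 10 35808 slopes mrad [-2.2 -0.2] z0 0.1236
side 7 1449 slopes mrad [2.7 2.4] z0 0.146
side 8 1364 slopes mrad [-5.  -2.7] z0 0.12946
side 9 1374 slopes mrad [-2.9 -2.2] z0 0.12238
side 10 1354 slopes mrad [-1.4 -1.5] z0 0.1224
```

The cover is against the hard stop: the force rises with no further travel, and the cover is level with its rim at about 37 mm. I'll hand in while holding.

```bash
python3 -c "
from bench import *
print(close_job())"
```

```text
the job is handed in; nothing more can be done
None
```

The job is handed in: both jars are in their places, and the cover is on with its fastener in line with the slot. The gripper is holding the fastener and pressing the cover fully home with about 26 N. The mug, garlic and carton were left alone, and the whole job took about 31 s of the 72 s allowed.

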